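# Swap three LED drivers into their own lamp bases

## Robot

A 7-joint arm with a two-finger parallel gripper is mounted at the origin on the work surface. World frame = base frame: x ahead of the robot, y to its left, z up, the work surface at z = 0. Lengths are in m, angles in degrees, forces in N, time in s.
With the tool pointing down it reaches from about 0.425 to 0.875 m from the base axis. Payload 4.7 kg.
Tool frame: the origin (TCP) lies at the very end of the fingers, on their centre line; the grasp point (between the pads) lies 19 mm behind it; z points along the fingers, y is the line along which they close (so a half turn about z gives the same grasp; the last joint's range is limited). The gripper opens to 87 mm and grips with 3 to 60 N. Pads are 19 mm wide; open, the fingers measure 117 mm over their backs; the gripper's body (75 mm by 190 mm) begins 51 mm behind the grasp point.
Start: joints at [0.808, 18.392, -4.016, 83.108, 1.295, 78.541, -3.26], TCP at [0.65, -0, 0.196] pointing down, gripper open.
Joint ranges: [-163.93, 163.93], [-17.29, 119.83], [-79.2, 71.16], [3.27, 140.29], [-89.18, 269.18], [5.43, 117.66], [-154.24, 154.24]. Speed limits (degrees/s): [147.25, 147.25, 180, 180, 180, 180, 180].

## Interface

Orientations are given as [roll, pitch, yaw] about the fixed x, y, z axes, in that order (R = Rz(yaw) Ry(pitch) Rx(roll)).
In Python, from cell import telemetry, cams, env gives the robot as it stands.
- The arm moves only by the tool arm_command, never from a script. Its argument "series" is text: rows parted by semicolons, each of 5 numbers parted by spaces: the shift along the tool's x, y, z in mm, then the turn about the tool's z in rad, then the closure in counts, from 0 (fully open) to 255 (shut). A call has 1 to 20 rows; each row shifts and turns the commanded pose from where the row before left it, along the tool's axes as they then stand; what a row does not reach is not made up. A row lasts 1/12 s, in which the tool goes at most 41.7 mm and 7.16 degrees, less where a joint would pass 70% of its speed; a pose out of reach is approached as far as the arm can. A call is refused whole if a number of a shift passes 41.7 or a number of a turn 0.125, either way. A call with a gripper value outside its range is refused whole. The fingers move at their own pace and stop on an object; "squeeze" is the grip in N (left out, the last holds). Time passes only in rows, so rows that do not move let the fingers close. It gives the time, the measured TCP pose, the force, the opening and the grip force at its end, in the units of the state.
- telemetry.get_obs(): the state, without advancing time (a new reading comes with each control period).
- cams.read_camera(name): name is "scene" or "side" or "wrist"; returns the picture (384x512x3 uint8, blue, green, red); there is no depth.
- cams.calibration(name): a dict with "K" (3x3 intrinsics, pixels), "dist" ([k1, k2, p1, p2, k3] as OpenCV has them; the pictures are not rectified), "origin" and "rotation" of the camera in the world; the wrist camera has in their place "hand_eye" (4x4, takes a point from camera to tool coordinates, whose origin is the TCP and whose axes are the flange's). Camera axes: x right, y down, z forward; pixel columns grow to the right and rows downward; lengths in m; the calibration is good to about 2 mm. A picture is of the moment at which its call begins: read the wrist's pose just before it. calibration takes no time and is no camera call.
- env.sign_off(): hands the job in; it is judged then, once.
The state is a dict: "time_s": time; "qpos": joint angles; "joint_velocities": joint speeds; "effort": joint torques, N m; "tool_pos": TCP position; "tool_rot": TCP orientation; "force": force on the tool from outside, world axes, zero at the start; "wrist_torque": the same for the moment, N m; "grip_width": finger opening in m; "grasp_force": force on a finger pad.
Only numpy, scipy, OpenCV 4.12 (cv2) and the standard library are available. Lean on these libraries where they do the work, as an engineer would, in place of code of your own. Each camera call takes 0.05 s, during which the arm holds its last target. There are 200 camera calls.

## Task

Three LED drivers were laid in the wrong lamp bases: change them over so that the round driver sits in the round base, the square driver in the square base and the long driver in the long base, each right way up, flat on the bright metal mounting plate in the middle of its base, centred and (the square and the long one) lined up with the plate. To make room, park a driver on the empty black rubber mat on the way. Set the drivers down without dropping them, and leave the screwdriver, the connector bin and the jar where they are.

Things in the scene. Friction and masses are not known exactly. Their poses are not given: they have to be found in the camera images.
- round_driver: White plastic housing, 30 mm high; a loose rigid block that rests flat on its underside, 140 g or so, a disc of diameter 60 (grip it across any diameter). Origin: centre of its underside; z up; its yaw does not matter. At the start it lies on the mounting plate of a lamp base that is not its own; its own place is round_base.
- square_driver: White plastic housing, 30 mm high; a loose rigid block that rests flat on its underside, 160 g or so, 56 x 56 in plan (grip it across two opposite sides). Origin: centre of its underside; z up; x and y are square to its sides; a quarter turn makes no difference. At the start it lies on the mounting plate of a lamp base that is not its own; its own place is square_base.
- long_driver: White plastic housing, 30 mm high; a loose rigid block that rests flat on its underside, 190 g or so, 130 long and 38 wide (grip it across the 38 width at the middle). Origin: centre of its underside; z up; x along its 130 length; a half turn makes no difference. At the start it lies on the mounting plate of a lamp base that is not its own; its own place is long_base.
- round_base: Round lamp base, 162 mm across at the foot, 170 at the rim, fixed upright on the bench; open grey pan, walls 36 high, 3 thick. Mid-floor a bright metal plate of diameter 84, top 7 above the pan's underside. Origin: centre of the underside, at bench height (plate centred over it); yaw has no meaning; z up. Cable gland outside at -y. Inside, a 16 high connector 61 or more from the centre.
- square_base: Square lamp base, 160 x 160 mm, fixed upright on the bench; open grey pan, walls 36 high, 3 thick. Mid-floor a bright metal plate 80 x 80, top 7 above the pan's underside. Origin: centre of the underside, at bench height (plate centred over it); x, y along its sides; z up. Cable gland outside at -y. Inside, only the corners hold posts (25 high).
- long_base: Long lamp base, 240 (x) x 140 (y) mm, fixed upright on the bench; open grey pan, walls 36 high, 3 thick. Mid-floor a bright metal plate 150 (x) x 60 (y), top 7 above the pan's underside. Origin: centre of the underside, at bench height (plate centred over it); x along its length; z up. Cable gland outside at +x. Inside: 25 high posts in the corners, a 16 high connector at +x beyond 95.
- mat: Black rubber mat, 160 (x) x 140 (y) x 3 mm, fixed on the bench, empty at the start: the free spot to park a driver. Origin: centre of its underside at bench height; z up. A driver parked on it has its underside 3 above the mat's origin.
- screwdriver: Bystander: a loose screwdriver 190 mm long with a black handle, lying on the bench between the robot and the lamp bases, along the robot's left-right direction. Origin: on its underside, about the middle of its length. To be left alone.
- connector_bin: Bystander: a loose small open grey bin with orange-levered wire connectors in it, 70 (x) x 52 (y) x 32 mm, standing behind the row of bases on the right. Origin: centre of its underside. To be left alone.
- screw_jar: Bystander: a loose small closed jar, diameter 48 mm, 58 high, standing behind the row of bases on the left. Origin: centre of its underside. To be left alone.
Mind the look-alikes: they are no part of the job. What is shaped like the long_driver but blue is not meant. Leave any yellow look-alike of the round_driver alone.

How it is judged:
By the outcome, as a careful person would: the job done as asked, in the order asked, and still so for the second after the job is handed in, with the robot touching nothing.
It also fails if it takes over 104 s, if anything falls off the work surface, if the arm or the gripper's body presses on something with over 40 N, if the wrist force passes 120 N, or if a joint passes its speed limit or range.

## Working session

There is one attempt and no reset: what is moved stays moved. The work goes in short steps, Python scripts to look and compute and a tool call to move; the robot and the scene stay as the last step left them, time stands still between calls to the robot, and variables do not carry over. Pictures are saved under pics/ and viewed, at most 14 in all, crops included, and the job is handed in when it is done.

Besides the shell and the picture viewer there is one more tool, called as name(argument=value, ...) on one line, values as JSON. arm_command: Moves the arm, as the interface text tells. Its arguments: {"type":"object","properties":{"series":{"type":"string"},"squeeze":{"type":"number"}},"required":["series"]}

```bash
mkdir -p pics; ls; python3 - <<'E'
from cell import telemetry, cams, env
import cv2
o=telemetry.get_obs(); print(o['tool_pos'],o['tool_rot'],o['time_s'])
for n in ("scene","side","wrist"):
    im=cams.read_camera(n); cv2.imwrite(f"pics/{n}0.png",im)
    c=cams.calibration(n); print(n,{k:(v.round(4).tolist() if hasattr(v,'round') else v) for k,v in c.items()})
import numpy as np
cv2.imwrite("pics/ss0.png",cv2.resize(cv2.imread("pics/scene0.png"),(800,600),interpolation=cv2.INTER_CUBIC))
E
```

```text
pics
[ 6.49402720e-01 -6.73484744e-05  1.94548508e-01] [-1.79890209e+02  6.71973343e-03  9.00008204e+01] 0.0
scene {'K': [[363.3739, 0.0, 266.3526], [0.0, 363.3739, 189.8315], [0.0, 0.0, 1.0]], 'dist': [0.0117, 0.0, 0.0, 0.0, 0.0], 'origin': [1.0889, 0.3525, 0.7834], 'rotation': [-138.461, -0.4148, 122.5545]}
side {'K': [[367.141, 0.0, 255.198], [0.0, 367.141, 193.8036], [0.0, 0.0, 1.0]], 'dist': [-0.0378, 0.0, 0.0, 0.0, 0.0], 'origin': [0.0449, -0.6834, 0.7038], 'rotation': [-128.891, -1.1528, -32.3784]}
wrist {'K': [[293.8838, 0.0, 259.6761], [0.0, 293.8838, 191.0316], [0.0, 0.0, 1.0]], 'dist': [-0.0142, 0.0, 0.0, 0.0, 0.0], 'hand_eye': [[0.0, -0.955, -0.2967, 0.0815], [1.0, 0.0001, -0.0003, -0.0006], [0.0004, -0.2967, 0.955, -0.1893], [0.0, 0.0, 0.0, 1.0]]}
```

View pics/ss0.png

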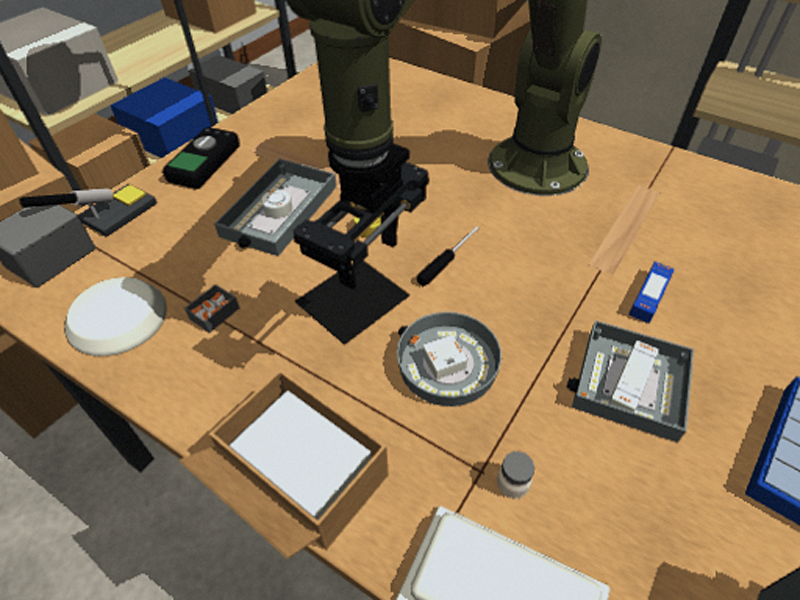

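View pics/side0.png

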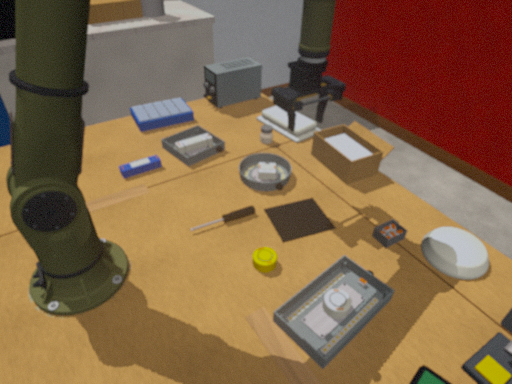

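View pics/wrist0.png

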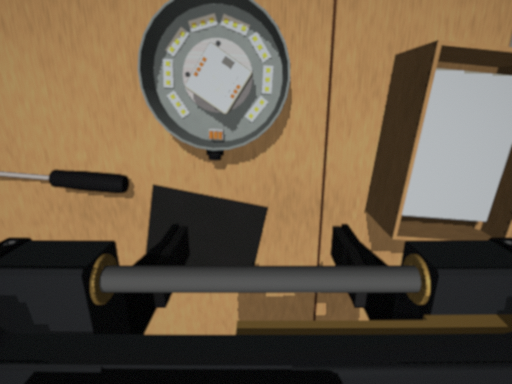

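The scene shows the round driver (white) in the long base at about (277,203), the square one in the round base (446,355) and the long one in the square base (635,372). The empty mat is at (353,302). All are pixels in the enlarged scene picture. The look-alikes are blue (653,290) and yellow (265,260 in the side view). Next I'll make coarse positions.

```bash
cat > h.py <<'E'
import cv2, numpy as np
from scipy.spatial.transform import Rotation as R
from cell import telemetry, cams, env
def cam(n):
    "calibration, picture and camera pose in the world"
    c=cams.calibration(n); o=telemetry.get_obs(); im=cams.read_camera(n)
    if n=="wrist":
        H=np.array(c["hand_eye"]); Rt=R.from_euler("xyz",o["tool_rot"],degrees=True).as_matrix()
        return c,im,Rt@H[:3,3]+np.array(o["tool_pos"]),Rt@H[:3,:3]
    return c,im,np.array(c["origin"]),R.from_euler("xyz",c["rotation"],degrees=True).as_matrix()
def cast(c,p,Rc,px,z):
    "pixels -> world points at height z"
    u=cv2.undistortPoints(np.float64(px).reshape(-1,1,2),np.array(c["K"]),np.array(c["dist"])).reshape(-1,2)
    d=np.c_[u,np.ones(len(u))]@Rc.T
    return (p+d*((z-p[2])/d[:,2])[:,None])[:,:2]
def proj(c,p,Rc,X):
    return cv2.projectPoints(np.float64(X).reshape(-1,1,3),Rc.T,-Rc.T@p,np.array(c["K"]),np.array(c["dist"]))[0].reshape(-1,2)
E
python3 - <<'E'
from h import *
c,im,p,Rc=cam("scene")
s=.64
for n,px,z in [("long_base",(277,200),.036),("round driver",(279,198),.037),("round_base",(449,350),.036),("square_base",(637,370),.036),("mat",(353,302),.003),("square drv",(446,353),.037),("long drv",(637,373),.037),("bluelong",(653,290),.03),("jar",(517,461),.058),("bin",(213,300),.032),("sdr",(447,257),.02)]:
    print(n,cast(c,p,Rc,np.array(px)*s,z).round(3))
c,im,p,Rc=cam("side")
for n,px,z in [("long_base",(334,305),.036),("round driver",(336,298),.037),("round_base",(265,170),.036),("square_base",(194,143),.036),("mat",(299,219),.003),("yellow",(265,257),.03)]:
    print(n,cast(c,p,Rc,px,z).round(3))
E
```

```text
long_base [[ 0.46  -0.384]]
round driver [[ 0.453 -0.383]]
round_base [[0.597 0.108]]
square_base [[0.469 0.377]]
mat [[ 0.577 -0.104]]
square drv [[0.605 0.107]]
long drv [[0.475 0.379]]
bluelong [[0.279 0.346]]
jar [[0.721 0.287]]
bin [[ 0.725 -0.295]]
sdr [[ 0.398 -0.012]]
long_base [[ 0.442 -0.395]]
round driver [[ 0.457 -0.385]]
round_base [[0.59  0.094]]
square_base [[0.468 0.356]]
mat [[ 0.567 -0.116]]
yellow [[ 0.394 -0.202]]
```

arm_command(series="15 -25 -30 0 0;15 -25 -30 0 0;0 0 0 0 0;0 0 0 0 0")

```text
time_s: 0.58
tool_pos: [0.6007, 0.0315, 0.2584]
tool_rot: [179.7, -0.0, 90.1]
force: [-0.3, -0.7, -0.7]
grip_width: 0.0874
grasp_force: 0.0
```

```bash
python3 - <<'E'
from h import *
o=telemetry.get_obs();print(o['tool_pos'],o['tool_rot'],o['time_s'])
im=cams.read_camera("wrist");cv2.imwrite("pics/w1.png",im)
E
```

```text
[0.60068358 0.03147706 0.25844652] [ 1.79703243e+02 -3.73728043e-02  9.01402791e+01] 0.5833
```

arm_command(series="40 -20 0 0 0;40 -25 0 0 0;40 -25 0 0 0;40 -25 0 0 0;40 -20 0 0 0;40 -15 0 0 0;20 0 0 0 0;0 0 0 0 0;0 0 0 0 0;0 0 0 0 0")

```text
time_s: 1.47
tool_pos: [0.4828, 0.2673, 0.2541]
tool_rot: [-179.9, 0.1, 89.9]
force: [-0.5, -0.5, 0.4]
grip_width: 0.0872
grasp_force: 0.0
```

```bash
python3 - <<'E'
from h import *
import pickle
o=telemetry.get_obs();print(o['tool_pos'],o['tool_rot'],o['time_s'])
d=cam("wrist");pickle.dump(d,open("w2.pkl","wb"));cv2.imwrite("pics/w2.png",np.hstack([cv2.imread("pics/w1.png")[:270,60:450],d[1][:270,60:450]]))
E
```

```text
[0.48282088 0.26733805 0.25413957] [-1.79912846e+02  1.14202156e-01  8.98590110e+01] 1.4667
```

View pics/w2.png

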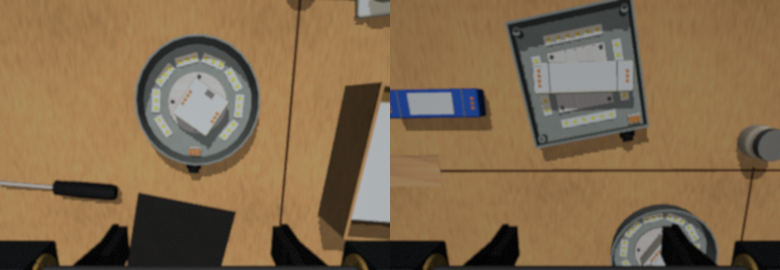

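```bash
python3 - <<'E'
from h import *
a=cv2.imread("pics/w1.png")[20:180,185:330];b=cv2.imread("pics/w2.png")
w2=__import__('pickle').load(open("w2.pkl","rb"))[1]
b=w2[0:160,170:315]
g=np.hstack([cv2.resize(x,None,fx=2.7,fy=2.7,interpolation=cv2.INTER_NEAREST) for x in (a,b)])
cv2.imwrite("pics/crop1.png",g)
for im,(x,y) in ((cv2.imread("pics/w1.png"),(258,106)),(w2,(253,76))):
    h=cv2.cvtColor(im,cv2.COLOR_BGR2HSV)
    print("row V",h[y,x-70:x+70:3,2].tolist()); print("row S",h[y,x-70:x+70:3,1].tolist())
    print("col V",h[0:y+70:3,x,2].tolist())
E
```

```text
row V [165, 168, 155, 82, 35, 47, 96, 129, 170, 178, 180, 130, 130, 135, 174, 174, 166, 182, 176, 182, 182, 182, 182, 180, 182, 182, 183, 183, 182, 183, 182, 183, 173, 124, 131, 132, 177, 177, 169, 130, 128, 84, 52, 74, 148, 170, 171]
row S [128, 127, 104, 12, 29, 22, 13, 14, 9, 54, 9, 12, 14, 8, 7, 6, 5, 8, 3, 10, 8, 8, 10, 7, 10, 10, 11, 10, 10, 10, 10, 11, 4, 10, 12, 10, 16, 127, 6, 12, 14, 15, 15, 14, 86, 129, 125]
col V [164, 164, 164, 165, 165, 165, 166, 167, 167, 167, 168, 151, 84, 40, 42, 78, 80, 81, 90, 104, 151, 124, 129, 128, 155, 106, 116, 178, 182, 182, 181, 181, 182, 182, 182, 180, 181, 183, 181, 182, 182, 182, 182, 173, 107, 82, 84, 107, 132, 146, 168, 168, 88, 77, 90, 69, 22, 59, 102]
row V [151, 145, 88, 25, 89, 108, 110, 153, 152, 144, 161, 159, 133, 161, 160, 160, 160, 160, 160, 159, 159, 158, 159, 160, 158, 158, 158, 160, 159, 159, 160, 160, 160, 161, 154, 147, 159, 153, 149, 157, 117, 86, 36, 113, 149, 144, 149]
row S [125, 113, 9, 20, 11, 12, 12, 8, 59, 69, 11, 11, 4, 10, 10, 10, 11, 10, 10, 10, 10, 10, 6, 10, 10, 10, 10, 10, 10, 10, 11, 10, 11, 11, 8, 9, 10, 2, 133, 6, 11, 12, 7, 34, 128, 129, 130]
col V [137, 136, 101, 36, 29, 57, 70, 66, 68, 90, 116, 123, 148, 100, 107, 116, 145, 152, 152, 152, 149, 158, 159, 159, 158, 160, 160, 160, 159, 158, 153, 95, 101, 102, 103, 102, 77, 101, 115, 154, 157, 146, 104, 110, 110, 72, 100, 98, 100]
```

View pics/crop1.png

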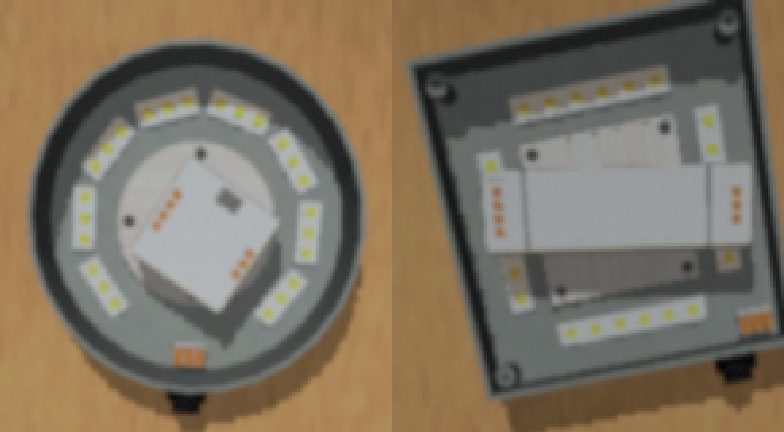

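```bash
cat >> h.py <<'E'
def fill(m,k):
    return cv2.morphologyEx(m,cv2.MORPH_OPEN,cv2.getStructuringElement(cv2.MORPH_ELLIPSE,(k,k)))
def comp(m,px):
    "contour containing or nearest to px"
    cs=[c for c in cv2.findContours(m,cv2.RETR_EXTERNAL,cv2.CHAIN_APPROX_NONE)[0] if cv2.contourArea(c)>150]
    return max(cs,key=lambda c:cv2.pointPolygonTest(c,tuple(map(float,px)),True))
def shape(d,ct,z,grow=.5):
    "outline -> circle and rectangle at height z, mm; ct are pixel centres"
    W=cast(*[d[0],d[2],d[3]],ct.reshape(-1,2),z)*1000
    W=cv2.convexHull(W.astype(np.float32))
    (c,(w,h),a)=cv2.minAreaRect(W); (cc,r)=cv2.minEnclosingCircle(W)
    if w<h: w,h,a=h,w,a+90
    pt=W.reshape(-1,2); A=np.c_[2*pt,np.ones(len(pt))]; s=np.linalg.lstsq(A,(pt**2).sum(1),rcond=None)[0]
    return dict(rect=np.round([*c,w,h,(a+90)%180-90],1).tolist(),circ=np.round([*s[:2],2*np.sqrt(s[2]+s[:2]@s[:2])],1).tolist())
def base(d,X,z=.036):
    "pan rim outline near world point X"
    h=cv2.cvtColor(d[1],cv2.COLOR_BGR2HSV); m=(h[...,1]<75).astype(np.uint8)*255; m[235:]=0
    m=cv2.morphologyEx(m,cv2.MORPH_CLOSE,np.ones((3,3)))
    ct=comp(m,proj(d[0],d[2],d[3],[*X,z])[0]); f=np.zeros_like(m); cv2.drawContours(f,[ct],-1,255,-1)
    return comp(fill(f,25),proj(d[0],d[2],d[3],[*X,z])[0])
def driver(d,X,z=.037):
    "white housing top near world point X"
    i=d[1].astype(int); px=proj(d[0],d[2],d[3],[*X,z])[0]; x,y=px.astype(int)
    V=i.max(2); v=np.percentile(V[y-10:y+10,x-10:x+10],60)
    m=((i[...,0]>=i[...,2]+3)&(V>.88*v)).astype(np.uint8)*255
    m=cv2.morphologyEx(m,cv2.MORPH_CLOSE,np.ones((3,3)))
    return comp(fill(m,9),px)
E
python3 - <<'E'
from h import *
import pickle
c,_,_,_=d2=pickle.load(open("w2.pkl","rb"))
H=np.array(c["hand_eye"]); Rt=R.from_euler("xyz",[179.703,-.0374,90.140],degrees=True).as_matrix()
d1=(c,cv2.imread("pics/w1.png"),Rt@H[:3,3]+np.array([.60068,.03148,.25845]),Rt@H[:3,:3])
pickle.dump(d1,open("w1.pkl","wb"))
vis=[]
for d,X in ((d1,(.6,.107)),(d2,(.474,.377))):
    b=base(d,X);t=driver(d,X);print("base",shape(d,b,.036));print("drv",shape(d,t,.037))
    v=d[1].copy();cv2.drawContours(v,[b],-1,(0,0,255),1);cv2.drawContours(v,[t],-1,(0,255,0),1);vis.append(cv2.resize(v[0:180,170:330],None,fx=2.4,fy=2.4,interpolation=0))
cv2.imwrite("pics/v1.png",np.hstack(vis))
# mat
g=cv2.cvtColor(d1[1],cv2.COLOR_BGR2GRAY);m=(g<40).astype(np.uint8)*255;m[245:]=0
b=comp(fill(m,7),(245,220));print("mat (clipped)",shape(d1,b,.003), cast(d1[0],d1[2],d1[3],b.reshape(-1,2)[[b[:,0,1].argmin(),b[:,0,0].argmax()]],.003))
E
```

```text
base {'rect': [597.5, 108.9, 168.8, 168.5, -62.8], 'circ': [597.4, 108.5, 169.3]}
drv {'rect': [601.5, 104.6, 51.5, 51.1, 56.2], 'circ': [602.0, 105.3, 63.4]}
base {'rect': [469.6, 376.2, 164.7, 160.1, -79.3], 'circ': [469.1, 376.8, 203.1]}
drv {'rect': [474.1, 378.4, 110.3, 36.4, 3.5], 'circ': [472.9, 398.7, 105.0]}
mat (clipped) {'rect': [571.9, -89.0, 155.0, 89.0, -11.6], 'circ': [567.8, -101.1, 158.5]} [[ 0.50963775 -0.03173239]
 [ 0.65431339 -0.07284283]]
```

View pics/v1.png

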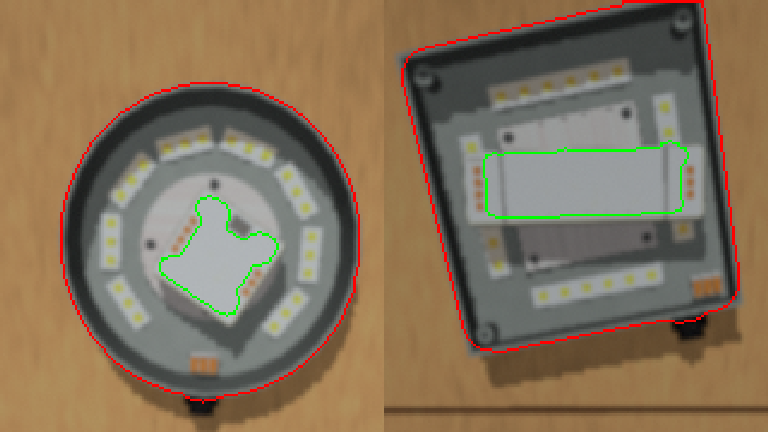

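Outlines on the round base (centre 597,108 mm) and the square base look right. The square one clips at the picture top, so I'll shift and remeasure it, then go to the long base.

arm_command(series="30 -10 0 0 0;0 0 0 0 0;0 0 0 0 0;0 0 0 0 0")

```text
time_s: 1.85
tool_pos: [0.4729, 0.2977, 0.2551]
tool_rot: [180.0, 0.1, 89.9]
force: [-0.4, -0.5, -0.7]
grip_width: 0.0871
grasp_force: 0.0
```

```bash
python3 - <<'E'
import re
s=open("h.py").read()
s=s.replace("fill(f,25)","fill(f,39)").replace("i[...,2]+3)","i[...,2]+1)").replace("m=cv2.morphologyEx(m,cv2.MORPH_CLOSE,np.ones((3,3)))\n    return comp(fill(m,9),px)","m=cv2.morphologyEx(m,cv2.MORPH_CLOSE,cv2.getStructuringElement(2,(9,9)))\n    return comp(fill(m,7),px)")
s+='''
def look(name,X,zd=.037,zb=.036):
    d=cam("wrist"); cv2.imwrite(f"pics/{name}.png",d[1]); v=d[1].copy()
    if zb: b=base(d,X,zb); print("base",shape(d,b,zb)); cv2.drawContours(v,[b],-1,(0,0,255),1)
    if zd: t=driver(d,X,zd); print("drv",shape(d,t,zd)); cv2.drawContours(v,[t],-1,(0,255,0),1)
    x,y=proj(d[0],d[2],d[3],[*X,.037])[0].astype(int); x0=max(x-110,0); y0=max(y-100,0)
    cv2.imwrite(f"pics/{name}_v.png",cv2.resize(v[y0:y0+200,x0:x0+220],None,fx=1.8,fy=1.8,interpolation=0))
    o=telemetry.get_obs(); print("tcp",np.round(o["tool_pos"],4),np.round(o["tool_rot"],2),"t",o["time_s"])
    return d
'''
open("h.py","w").write(s)
E
python3 - <<'E'
from h import *
import pickle
look("sq",(.472,.377))
d=pickle.load(open("w1.pkl","rb"));print("sqdrv",shape(d,driver(d,(.602,.105)),.037))
E
```

```text
base {'rect': [469.7, 375.9, 163.7, 160.2, -79.2], 'circ': [469.9, 376.6, 196.6]}
drv {'rect': [471.3, 389.8, 126.4, 60.7, 3.6], 'circ': [469.9, 387.3, 121.2]}
tcp [0.473  0.2975 0.2552] [1.7999e+02 6.0000e-02 8.9840e+01] t 1.9
sqdrv {'rect': [600.1, 108.0, 58.5, 56.1, -34.5], 'circ': [600.9, 104.7, 66.1]}
```

arm_command(series="-30 25 0 0 0;-40 10 0 0 0;-40 10 0 0 0;-40 10 0 0 0;-40 10 0 0 0;-40 0 0 0 0;-40 0 0 0 0;-40 0 0 0 0;-40 0 0 0 0;-40 0 0 0 0;-40 0 0 0 0;-40 0 0 0 0;-40 -10 0 0 0;-40 -10 0 0 0;-40 -10 0 0 0;-40 -10 0 0 0;-40 -10 0 0 0;-40 -10 0 0 0;-40 -10 0 0 0;0 -10 0 0 0")

```text
time_s: 3.57
tool_pos: [0.4506, -0.4608, 0.2537]
tool_rot: [-179.7, 0.3, 89.3]
force: [-2.4, 1.0, -0.9]
grip_width: 0.0872
grasp_force: 0.0
```

arm_command(series="-20 0 0 0 0;0 0 0 0 0;0 0 0 0 0;0 0 0 0 0")

```text
time_s: 3.9
tool_pos: [0.4571, -0.4699, 0.2555]
tool_rot: [180.0, -0.0, 90.0]
force: [0.1, -0.5, -0.3]
grip_width: 0.0869
grasp_force: 0.0
```

```bash
python3 - <<'E'
from h import *
look("lg",(.455,-.385))
cv2.imwrite("pics/v2.png",np.hstack([cv2.imread("pics/sq_v.png"),cv2.imread("pics/lg_v.png")]))
E
```

```text
base {'rect': [451.7, -389.8, 242.9, 141.0, 9.6], 'circ': [449.3, -384.0, 240.7]}
drv {'rect': [464.2, -377.1, 86.0, 56.4, 54.7], 'circ': [469.1, -378.7, 79.2]}
tcp [ 0.4576 -0.4694  0.2556] [ 1.7997e+02 -4.0000e-02  9.0070e+01] t 3.95
```

View pics/v2.png

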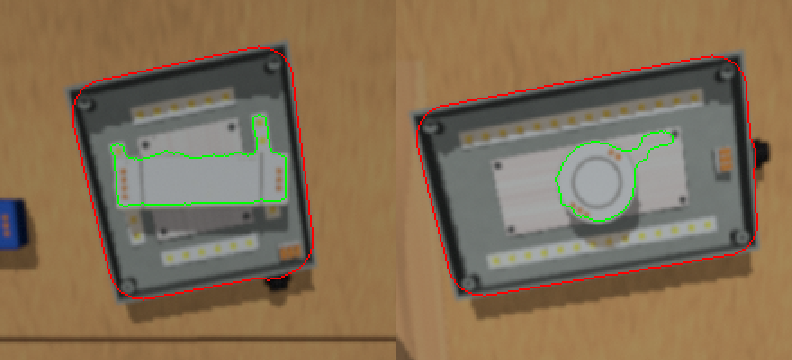

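```bash
python3 - <<'E'
s=open("h.py").read()
s=s.replace("return comp(fill(m,7),px)","return comp(fill(m,17),px)").replace("fill(f,39)","fill(f,15)")
s=s.replace("    return dict(rect=","    return dict(fit=sides(d,ct,z),rect=")
s+='''
def sides(d,ct,z):
    "robust rectangle: median of each side's middle part, angle from Welsch line fits"
    W=(cast(d[0],d[2],d[3],ct.reshape(-1,2),z)*1000).astype(np.float32)
    c,(w,h),a=cv2.minAreaRect(W)
    if w<h: w,h,a=h,w,a+90
    c=np.array(c)
    for _ in range(3):
        t=np.radians(a); Q=np.array([[np.cos(t),-np.sin(t)],[np.sin(t),np.cos(t)]]); L=(W-c)@Q
        e=[];da=[]
        for ax,half,oth in ((0,w/2,h/2),(1,h/2,w/2)):
            for s in (1,-1):
                q=L[(np.abs(L[:,1-ax])<.62*oth)&(s*L[:,ax]>half-9)]
                v=cv2.fitLine(q.astype(np.float32),cv2.DIST_WELSCH,1.5,.01,.01).ravel()
                f=v[ax]/v[1-ax]; e.append(v[2+ax]-f*v[3-ax]); da.append((f if ax else -f,len(q)))
        a+=np.degrees(sum(x*n for x,n in da)/sum(n for _,n in da))
        c=c+Q@np.array([(e[0]+e[1])/2,(e[2]+e[3])/2]); w=e[0]-e[1]; h=e[2]-e[3]
    return np.round([*c,w,h,(a+90)%180-90],1).tolist()
'''
open("h.py","w").write(s)
E
python3 - <<'E'
from h import *
import pickle
c=cams.calibration("wrist");H=np.array(c["hand_eye"])
def mk(n,p,r):
    Rt=R.from_euler("xyz",r,degrees=True).as_matrix(); return (c,cv2.imread(f"pics/{n}.png"),Rt@H[:3,3]+p,Rt@H[:3,:3])
vs=[]
for n,d,X in (("rd",pickle.load(open("w1.pkl","rb")),(.602,.105)),("sq",mk("sq",[.473,.2975,.2552],[179.99,.06,89.84]),(.472,.378)),("lg",mk("lg",[.4576,-.4694,.2556],[179.97,-.04,90.07]),(.455,-.384))):
    pickle.dump(d,open(n+".pkl","wb"))
    b=base(d,X);t=driver(d,X);print(n,"base",shape(d,b,.036));print("  drv",shape(d,t,.037))
    v=d[1].copy();cv2.drawContours(v,[b],-1,(0,0,255),1);cv2.drawContours(v,[t],-1,(0,255,0),1)
    x,y=proj(d[0],d[2],d[3],[*X,.037])[0].astype(int);y0=max(y-85,0);vs.append(cv2.resize(v[y0:y0+165,x-90:x+90],None,fx=1.48,fy=1.48,interpolation=0))
cv2.imwrite("pics/v3.png",np.hstack(vs))
E
```

```text
rd base {'fit': [597.7, 108.8, 161.6, 162.1, -65.3], 'rect': [597.6, 108.7, 168.9, 168.5, -61.0], 'circ': [597.4, 108.2, 169.6]}
  drv {'fit': [601.0, 105.6, 52.2, 44.9, 62.5], 'rect': [599.6, 107.3, 54.8, 53.6, 52.0], 'circ': [601.6, 105.9, 59.0]}
sq base {'fit': [469.6, 377.1, 159.7, 158.9, -79.4], 'rect': [470.1, 374.7, 165.8, 160.2, -79.3], 'circ': [469.8, 376.2, 204.8]}
  drv {'fit': [472.9, 378.6, 124.7, 34.6, 0.5], 'rect': [472.5, 379.4, 125.5, 37.7, 1.8], 'circ': [474.3, 398.9, 111.5]}
lg base {'fit': [451.2, -389.4, 239.5, 139.7, 9.7], 'rect': [454.7, -388.9, 248.1, 141.1, 9.6], 'circ': [446.4, -379.2, 245.0]}
  drv {'fit': [455.9, -388.3, 53.9, 52.7, -16.9], 'rect': [455.7, -388.2, 57.5, 54.6, -17.3], 'circ': [456.3, -387.8, 57.3]}
```

View pics/v3.png

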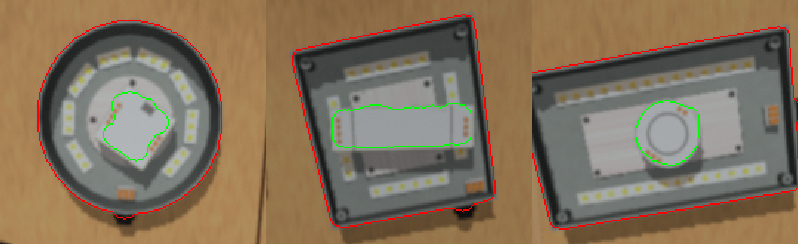

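arm_command(series="40.7 -1 0 0 0;40.7 -1 0 0 0;0 0 38 0 0;0 0 38 0 0;0 0 38 0 0;0 0 30 0 0;0 0 20 0 0;0 0 0 0 0;0 0 0 0 0;0 0 0 0 0", squeeze=20)

```text
time_s: 4.78
tool_pos: [0.4565, -0.3894, 0.0935]
tool_rot: [179.9, 0.1, 90.1]
force: [-0.2, -1.4, 0.6]
grip_width: 0.087
grasp_force: 0.0
```

arm_command(series="1.4 -0.6 25 0 0;0 0 25 0 0;0 0 15 0 0;0 0 10 0 0;0 0 5 0 0;0 0 1 0 0;0 0 0 0 255;0 0 0 0 255;0 0 0 0 255;0 0 0 0 255;0 0 0 0 255;0 0 0 0 255;0 0 0 0 255;0 0 0 0 255")

```text
time_s: 5.95
tool_pos: [0.4545, -0.3879, 0.0106]
tool_rot: [180.0, 0.0, 90.0]
force: [0.6, -0.1, 0.5]
grip_width: 0.0418
grasp_force: 0.4
```

arm_command(series="0 0 0 0 255;0 0 0 0 255;0 0 0 0 255")

```text
time_s: 6.2
tool_pos: [0.4546, -0.3879, 0.0106]
tool_rot: [180.0, 0.0, 90.0]
force: [-0.1, -0.2, 0.2]
grip_width: 0.0213
grasp_force: 0.8
```

```bash
python3 - <<'E'
from h import *
a=cams.read_camera("side")[200:384,230:430];b=cams.read_camera("wrist")[60:260,150:370]
cv2.imwrite("pics/g1.png",np.hstack([cv2.resize(a,(400,368)),cv2.resize(b,(400,368))]))
E
```

```text
(no output)
```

View pics/g1.png

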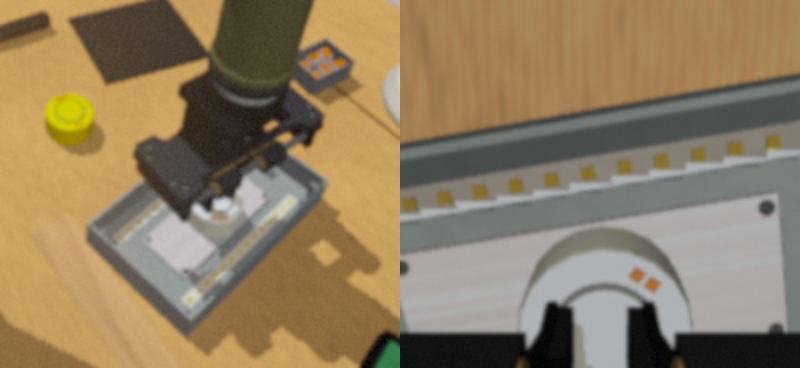

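```bash
python3 - <<'E'
from h import *
d=cam("wrist");v=d[1];o=telemetry.get_obs();print(o['tool_pos'],o['tool_rot'],o['qpos'],d[2])
cv2.imwrite("pics/g2.png",v)
t=np.array(o['tool_pos'])
for off in ([0,0,0],[.011,0,0],[-.011,0,0],[.011,0,.019]): print(proj(d[0],d[2],d[3],t+off).round(1))
# long base rim check at top edge: plate corner, driver centre measured
for X in ([.456,-.388,.037],[.456,-.358,.037],[.456,-.358,.007]): print(X,proj(d[0],d[2],d[3],X).round(1))
s=cam("side");print("side tcp",proj(s[0],s[2],s[3],t).round(1)); print("side drv",proj(s[0],s[2],s[3],[.456,-.388,.037]).round(1))
cv2.imwrite("pics/g3.png",np.hstack([cv2.resize(v[150:300,160:360],(440,330)),cv2.resize(s[1][250:340,290:390],(360,330),interpolation=2)]))
E
```

```text
[ 0.45457583 -0.38793237  0.01057441] [1.79984416e+02 1.44227833e-02 8.99984158e+01] [ 26.63655294  21.17680226  13.47518774 102.62123673  -5.76908242
  56.84724964  42.39086468] [ 0.45393115 -0.30639039  0.19996794]
[[260.6 222. ]]
[[276.4 222. ]]
[[244.8 222. ]]
[[278.  233.9]]
[0.456, -0.388, 0.037] [[263.1 239.3]]
[0.456, -0.358, 0.037] [[263.2 192.6]]
[0.456, -0.358, 0.007] [[262.7 179.2]]
side tcp [[334.3 306.6]]
side drv [[336.7 299.2]]
```

View pics/g3.png

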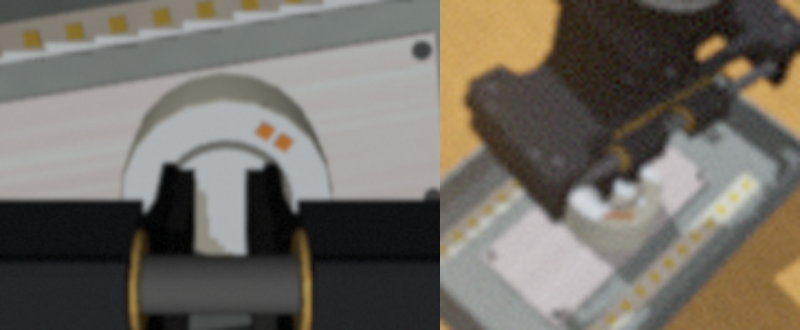

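arm_command(series="0 0 0 0 0;0 0 0 0 0;0 0 0 0 0;0 0 0 0 0;0 0 0 0 0;0 0 0 0 0;0 0 0 0 0;0 0 0 0 0;0 0 0 0 0;0 0 0 0 0;0 0 0 0 0;0 0 0 0 0")

```text
time_s: 7.4
tool_pos: [0.454, -0.3877, 0.0101]
tool_rot: [-180.0, -0.0, 90.0]
force: [-0.1, -0.6, -0.5]
grip_width: 0.0778
grasp_force: 0.0
```

```bash
python3 - <<'E'
from h import *
o=telemetry.get_obs();t=np.array(o['tool_pos']);print(t,o['grip_width'],o['force'])
for n in("side","wrist"):
    s=cam(n);v=s[1]; cv2.imwrite(f"pics/o_{n}.png",v); v=cv2.resize(v,None,fx=4,fy=4,interpolation=cv2.INTER_CUBIC)
    for sg,dz in((1,0),(-1,0),(1,.03),(-1,.03)):
        q=proj(s[0],s[2],s[3],t+[sg*.0435,0,dz])[0]; print(n,q.round(1)); cv2.circle(v,tuple((q*4+2).astype(int)),5,(0,0,255) if dz==0 else (0,255,0),2)
    q=proj(s[0],s[2],s[3],t)[0]; x,y=(q*4).astype(int); 
    if n=="wrist": a=cv2.resize(v[y-320:y+160,x-340:x+340],(440,310))
    else: b=v[y-155:y+155,x-180:x+180]
cv2.imwrite("pics/g4.png",np.hstack([a,b]))
E
```

```text
[ 0.45400542 -0.3877137   0.0100511 ] 0.07777423249089628 [-0.05990098 -0.63761995 -0.51287191]
side [348.5 298. ]
side [318.7 316. ]
side [351.  289.9]
side [320.6 308. ]
wrist [322.9 222.5]
wrist [198.2 222.4]
wrist [333.1 242.4]
wrist [188.2 242.3]
```

View pics/g4.png

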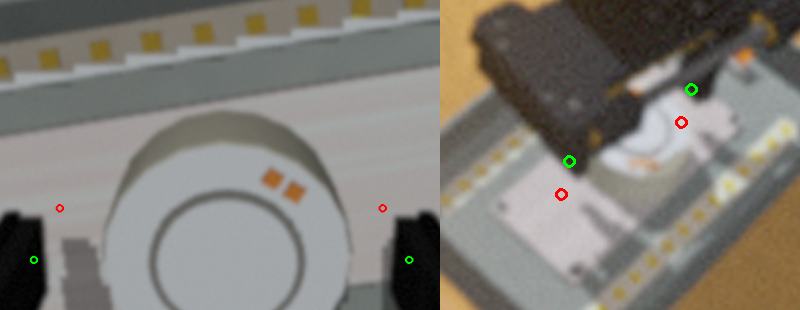

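The fingertips sit about 28 mm above the reported TCP: the red marks at the TCP miss them, and the green marks 30 mm up match. I'll go lower in small steps, watching force.

arm_command(series="0 1 4 0 0;0 1 4 0 0;0 0 3 0 0;0 0 3 0 0;0 0 0 0 0;0 0 0 0 0")

```text
time_s: 8.0
tool_pos: [0.4562, -0.3876, -0.004]
tool_rot: [-180.0, -0.0, 90.0]
force: [-0.3, -0.2, 0.0]
grip_width: 0.0867
grasp_force: 0.0
```

```bash
python3 - <<'E'
from h import *
o=telemetry.get_obs();t=np.array(o['tool_pos']);print(t,o['grip_width'],o['force'])
for n in("side","wrist"):
    s=cam(n);v=s[1]; cv2.imwrite(f"pics/p_{n}.png",v); v=cv2.resize(v,None,fx=4,fy=4,interpolation=cv2.INTER_CUBIC)
    for sg,dz in((1,.0),(-1,.0),(1,.028),(-1,.028)):
        q=proj(s[0],s[2],s[3],t+[sg*.0435,0,dz])[0]; cv2.circle(v,tuple((q*4+2).astype(int)),5,(0,0,255) if dz==0 else (0,255,0),2)
    x,y=(proj(s[0],s[2],s[3],t)[0]*4).astype(int)
    if n=="wrist": a=cv2.resize(v[y-320:y+160,x-340:x+340],(440,310))
    else: b=v[y-155:y+155,x-180:x+180]
cv2.imwrite("pics/g5.png",np.hstack([a,b]))
E
```

```text
[ 0.45622822 -0.38764908 -0.00397516] 0.0867223977889754 [-0.30924155 -0.24935142  0.00217303]
```

View pics/g5.png

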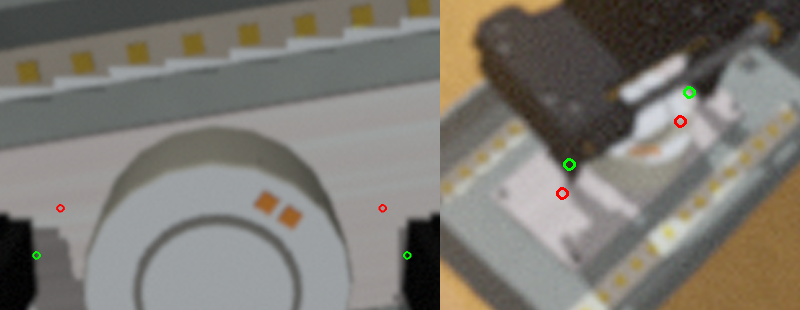

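arm_command(series="0 0 4 0 0;0 0 4 0 0;0 0 4 0 0;0 0 0 0 0;0 0 0 0 255;0 0 0 0 255;0 0 0 0 255;0 0 0 0 255;0 0 0 0 255;0 0 0 0 255;0 0 0 0 255;0 0 0 0 255;0 0 0 0 255")

```text
time_s: 9.18
tool_pos: [0.4565, -0.3879, -0.0154]
tool_rot: [180.0, 0.0, 90.0]
force: [-0.8, 0.4, 1.5]
grip_width: 0.059
grasp_force: 20.0
```

arm_command(series="0 0 -20 0 255;0 0 -35 0 255;0 0 -35 0 255;0 0 -30 0 255;36 15 0 0 255;36 15 0 0 255;36 15 0 0 255;36 15 0 0 255;36 15 0 0 255;36 15 0 0 255;36 15 0 0 255;26 10.5 0 0 255;0 0 30 0 255;0 0 30 0 255;0 0 20 0 255;0 0 0 0 255;0 0 0 0 255;0 0 0 0 255")

```text
time_s: 10.68
tool_pos: [0.5729, -0.1101, 0.0256]
tool_rot: [179.9, 0.0, 90.0]
force: [0.3, -0.5, -1.0]
grip_width: 0.0594
grasp_force: 20.0
```

arm_command(series="0 0 18 0 255;0 0 14 0 255;0 0 7 0 255;0 0 3 0 255;0 0 1 0 255;0 0 0 0 255;0 0 0 0 255;0 0 0 0 255")

```text
time_s: 11.35
tool_pos: [0.5728, -0.1099, -0.0176]
tool_rot: [179.9, 0.0, 90.0]
force: [0.6, -0.3, -1.4]
grip_width: 0.0594
grasp_force: 20.0
```

arm_command(series="0 0 0.8 0 255;0 0 0.7 0 255;0 0 0 0 255;0 0 0 0 255")

```text
time_s: 11.68
tool_pos: [0.5724, -0.1099, -0.0194]
tool_rot: [179.9, 0.0, 90.0]
force: [-0.6, 0.7, 3.7]
grip_width: 0.0595
grasp_force: 20.0
```

arm_command(series="0 0 0 0 30;0 0 0 0 30;0 0 0 0 30;0 0 0 0 30;0 0 -5 0 30;0 0 -25 0 30;0 0 -35 0 30;0 0 -35 0 30;0 0 -35 0 30;40 -10 -20 0 30;40 -10 -20 0 30;40 -10 0 0 30;40 -10 0 0 30;40 -10 0 0 30;40 -10 0 0 30;40 -10 0 0 30;40 -10 0 0 30;40 -10 0 0 30;40 -10 0 0 30")

```text
time_s: 13.27
tool_pos: [0.473, 0.2847, 0.1519]
tool_rot: [179.9, -0.0, 90.0]
force: [0.6, 0.3, 0.1]
grip_width: 0.0765
grasp_force: 0.0
```

```bash
python3 - <<'E'
from h import *
import pickle
d=pickle.load(open("sq.pkl","rb"))
f=lambda X,z:proj(d[0],d[2],d[3],[*X,z])[0].round().astype(int)
for nm,X in (("drv",(.473,.379)),("drv end+",(.533,.380)),("drv end-",(.412,.379)),("plate up",(.475,.408)),("plate dn",(.470,.345))):
    x,y=f(X,.037 if "drv" in nm else .007); print(nm,(x,y),d[1][y-1:y+2,x-1:x+2].reshape(-1,3).mean(0).round(1))
x,y=f((.473,.379),.037)
print("row",[tuple(int(q) for q in d[1][y,k]) for k in list(range(x-56,x-36,2))+list(range(x+36,x+56,2))])
E
```

```text
drv (np.int64(260), np.int64(100)) [159.  156.6 152.7]
drv end+ (np.int64(305), np.int64(99)) [126.9 138.7 151.2]
drv end- (np.int64(214), np.int64(100)) [149.3 151.  150.9]
plate up (np.int64(261), np.int64(78)) [149.2 150.4 151.2]
plate dn (np.int64(258), np.int64(124)) [ 95.9  96.7 100.1]
row [(92, 95, 90), (105, 108, 103), (105, 107, 103), (103, 105, 100), (134, 136, 133), (154, 154, 152), (103, 123, 150), (92, 113, 144), (154, 152, 151), (159, 156, 152), (157, 155, 152), (159, 158, 154), (158, 157, 153), (107, 125, 148), (82, 114, 149), (149, 151, 153), (139, 146, 141), (106, 109, 104), (78, 79, 75), (28, 30, 28)]
```

```bash
cat >> h.py <<'E'
def prof(d,c,ang,half,z,offs,thr=.8):
    "world-line profiles through c (mm) along ang: midpoint and width where V stays above thr*level, per side offset"
    V=cv2.GaussianBlur(d[1],(3,3),0).max(2).astype(np.float32); t=np.radians(ang); u=np.array([np.cos(t),np.sin(t)]); n=np.array([-u[1],u[0]])
    s=np.arange(-half,half+.01,.25); out=[]
    for k in offs:
        P=(np.array(c)+k*n+s[:,None]*u)/1000; q=proj(d[0],d[2],d[3],np.c_[P,np.full(len(P),z)]).astype(np.float32)
        v=cv2.remap(V,q[:,:1],q[:,1:],cv2.INTER_LINEAR).ravel(); lv=np.median(v[np.abs(s)<half*.3]); lo=(v<thr*lv)
        i=len(s)//2; a=s[:i][lo[:i]]; b=s[i:][lo[i:]]
        out.append((k,round(float(a.max()),1) if len(a) else None,round(float(b.min()),1) if len(b) else None,int(lv)))
    return out
E
python3 - <<'E'
from h import *
import pickle
d=cam("wrist");pickle.dump(d,open("sq2.pkl","wb"));cv2.imwrite("pics/sq2.png",d[1]);o=telemetry.get_obs();print(o['tool_pos'],o['time_s'])
for z in(.037,):
    for a in (0,1,2):print("along",a,prof(d,(472.5,379),a,80,z,(-14,-10,-5,0,5,10,14)))
    print("across",prof(d,(472.5,379),91,35,z,(-60,-57,-50,-48,-46,46,48,50,57,60)))
E
```

```text
[0.46861881 0.29564111 0.1520976 ] 13.3167
along 0 [(-14, -63.8, 65.8, 164), (-10, -63.5, 44.8, 164), (-5, -64.2, 64.8, 163), (0, -63.8, 64.8, 163), (5, -64.5, 44.0, 163), (10, -64.0, 64.5, 163), (14, -43.5, 64.0, 162)]
along 1 [(-14, -64.2, 65.2, 164), (-10, -63.8, 44.5, 164), (-5, -64.2, 64.8, 164), (0, -63.8, 64.8, 163), (5, -64.2, 44.2, 163), (10, -64.0, 64.5, 163), (14, -63.8, 44.5, 163)]
along 2 [(-14, -64.5, 64.8, 164), (-10, -64.0, 44.0, 164), (-5, -64.0, 64.8, 164), (0, -64.0, 64.8, 163), (5, -63.8, 65.0, 163), (10, -64.0, 64.5, 163), (14, -63.5, 44.2, 163)]
across [(-60, -19.5, 17.8, 155), (-57, -19.8, 18.0, 152), (-50, -19.5, 22.5, 164), (-48, -19.5, None, 162), (-46, -19.5, None, 145), (46, -20.5, 16.5, 159), (48, -20.5, 16.5, 164), (50, -20.5, 16.5, 164), (57, -21.2, 26.0, 154), (60, -20.5, 25.2, 158)]
```

arm_command(series="0 0 0 0.125 80;0 0 0 0.125 80;0 0 0 0.125 80;0 0 0 0.125 80;0 0 0 0.125 80;0 0 0 0.125 80;0 0 0 0.125 80;0 0 0 0.125 80;0 0 0 0.125 80;0 0 0 0.125 80;0 0 0 0.125 80;0 0 0 0.125 80;0 0 0 0.043 80;0 -40 0 0 80;0 -40 0 0 80;0 0 0 0 80;0 0 0 0 80;0 0 0 0 80")

```text
time_s: 14.82
tool_pos: [0.4716, 0.3624, 0.1511]
tool_rot: [179.9, 0.0, 1.6]
force: [-0.0, -0.2, 0.6]
grip_width: 0.0601
grasp_force: 0.0
```

arm_command(series="1.7 -15.2 0 0 80;0 0 30 0 80;0 0 35 0 80;0 0 30 0 80;0 0 15 0 80;0 0 0 0 80;0 0 0 0 80;0 0 0 0 80")

```text
time_s: 15.48
tool_pos: [0.4743, 0.378, 0.043]
tool_rot: [-179.9, -0.1, 1.5]
force: [0.7, 0.6, 0.2]
grip_width: 0.0598
grasp_force: 0.0
```

arm_command(series="-1.2 0 18 0 80;0 0 18 0 80;0 0 12 0 80;0 0 7 0 80;0 0 3.5 0 80;0 0 0 0 80;0 0 0 0 80;0 0 0 0 80")

```text
time_s: 16.15
tool_pos: [0.4724, 0.3787, -0.0162]
tool_rot: [-179.9, -0.1, 1.6]
force: [-0.9, -0.5, 0.2]
grip_width: 0.0593
grasp_force: 0.0
```

arm_command(series="0 0 0 0 255;0 0 0 0 255;0 0 0 0 255;0 0 0 0 255;0 0 0 0 255;0 0 0 0 255;0 0 0 0 255")

```text
time_s: 16.73
tool_pos: [0.4717, 0.378, -0.0171]
tool_rot: [180.0, -0.0, 1.6]
force: [-1.3, -0.8, 0.9]
grip_width: 0.0383
grasp_force: 20.0
```

arm_command(series="0 0 -20 0 255;0 0 -35 0 255;0 0 -35 0 255;0 0 -30 -0.07 255;0 0 0 -0.071 255;0 20 0 0 255;0 39 0 0 255;0 39 0 0 255;0 39 0 0 255;0 39 0 0 255;0 39 0 0 255;0 39 0 0 255;0 39 0 0 255;0 39 0 0 255;0 39 0 0 255;0 19 0 0 255;0 0 0 0 255;0 0 0 0 255")

```text
time_s: 18.23
tool_pos: [0.5367, -0.0077, 0.1022]
tool_rot: [-180.0, 0.1, 9.5]
force: [0.6, 0.9, -2.4]
grip_width: 0.0376
grasp_force: 20.0
```

arm_command(series="-15 36.2 0 0 255;-15 36.2 0 0 255;-15 36.2 0 0 255;-15 36.2 0 0 255;-15 36.2 0 0 255;-15 36.2 0 0 255;-15 36.2 0 0 255;-15 36.2 0 0 255;-15 36.2 0 0 255;-15 36.2 0 0 255;0 0 20 0 255;0 0 20 0 255;0 0 10 0 255;0 0 0 0 255;0 0 0 0 255;0 0 0 0 255")

```text
time_s: 19.57
tool_pos: [0.4516, -0.3877, 0.0538]
tool_rot: [180.0, -0.1, 9.8]
force: [0.1, -0.5, -2.6]
grip_width: 0.0382
grasp_force: 20.0
```

arm_command(series="-1.2 1.2 18 0 255;0 0 18 0 255;0 0 15 0 255;0 0 10 0 255;0 0 5 0 255;0 0 0 0 255;0 0 0 0 255;0 0 0 0 255")

```text
time_s: 20.23
tool_pos: [0.4501, -0.3904, -0.0119]
tool_rot: [179.9, -0.1, 9.7]
force: [0.5, -0.1, -2.8]
grip_width: 0.0376
grasp_force: 20.0
```

arm_command(series="0 0 2 0 255;0 0 1 0 255;0 0 0.5 0 255;0 0 0 0 255;0 0 0 0 255")

```text
time_s: 20.65
tool_pos: [0.4491, -0.3898, -0.0167]
tool_rot: [180.0, -0.0, 9.7]
force: [-1.2, 0.2, -1.8]
grip_width: 0.0377
grasp_force: 20.0
```

arm_command(series="0 0 0.6 0 255;0 0 0 0 255;0 0 0 0 255")

```text
time_s: 20.9
tool_pos: [0.4493, -0.3899, -0.017]
tool_rot: [180.0, -0.0, 9.7]
force: [-0.4, -0.5, -0.1]
grip_width: 0.0377
grasp_force: 20.0
```

arm_command(series="0 0 0.5 0 255;0 0 0 0 255;0 0 0 0 80;0 0 0 0 80;0 0 0 0 80;0 0 0 0 80;0 0 0 0 80;0 0 -5 0 80;0 0 -20 0 80;0 0 -35 0 80;0 0 -40 0 80;-40 0 -10 0 80;-40 0 0 0 80;0 0 -40 0 80;0 0 -30 0 80;0 0 0 0 80;0 0 0 0 80;0 0 0 0 80")

```text
time_s: 22.4
tool_pos: [0.3704, -0.4031, 0.1623]
tool_rot: [180.0, -0.0, 9.7]
force: [0.4, -0.2, -1.0]
grip_width: 0.06
grasp_force: 0.0
```

```bash
python3 - <<'E'
from h import *
d=look("lg2",(.451,-.389),zd=None)
c=(451.2,-389.4)
print("along",prof(d,c,9.7,80,.037,(-14,-10,-5,0,5,10,14)))
print("across",prof(d,c,99.7,30,.037,(-58,-45,-35,-15,0,15,35,45,58),.93))
# plate edges at z=.007
print("plate along",prof(d,c,9.7,95,.007,(-27,-24,24,27),.85)); print("plate across",prof(d,c,99.7,45,.007,(-72,-70,70,72),.85))
E
```

```text
base {'fit': [435.9, -392.3, 209.7, 139.7, 9.6], 'rect': [436.0, -392.3, 210.1, 140.8, 9.6], 'circ': [433.5, -392.7, 234.0]}
tcp [ 0.3701 -0.4027  0.1615] [-1.7995e+02  4.0000e-02  9.7000e+00] t 22.45
along [(-14, -69.5, 43.2, 180), (-10, -69.5, 43.2, 179), (-5, -69.2, 43.2, 179), (0, -69.0, 43.2, 179), (5, -69.2, 43.2, 180), (10, -69.5, 43.0, 180), (14, -69.2, 43.2, 180)]
across [(-58, -17.8, 26.5, 167), (-45, -17.5, 27.0, 163), (-35, -17.2, 25.8, 178), (-15, -17.2, 18.0, 179), (0, -17.0, 18.8, 180), (15, -17.2, 25.5, 180), (35, -17.0, 17.8, 181), (45, -17.0, 27.8, 148), (58, -18.0, 26.5, 168)]
plate along [(-27, None, 68.8, 111), (-24, -70.2, 68.2, 112), (24, -67.2, 66.0, 172), (27, -67.8, 66.8, 171)]
plate across [(-72, -22.8, 22.2, 166), (-70, -22.0, 21.8, 164), (70, -21.8, 22.0, 167), (72, -22.2, 22.5, 163)]
```

```bash
python3 - <<'E'
from h import *
c0=cams.calibration("wrist");H=np.array(c0["hand_eye"]);Rt=R.from_euler("xyz",[-179.95,.04,9.7],degrees=True).as_matrix()
im=cv2.imread("pics/lg2.png").astype(np.float32);d=(c0,im,Rt@H[:3,3]+[.3701,-.4027,.1615],Rt@H[:3,:3])
def line(ang,s,ks,z=.037):
    t=np.radians(ang);u=np.array([np.cos(t),np.sin(t)]);n=np.array([-u[1],u[0]]);v=0
    for k in ks:
        P=(np.array((451.2,-389.4))+k*n+s[:,None]*u)/1000;q=proj(d[0],d[2],d[3],np.c_[P,np.full(len(P),z)]).astype(np.float32)
        v=v+cv2.remap(im,q[:,:1],q[:,1:],cv2.INTER_LINEAR).reshape(-1,3)
    return v/len(ks)
for nm,a,s,ks in (("end-",9.7,np.arange(-76,-38,1.),(-13,-9,0,9,13)),("end+",9.7,np.arange(38,76,1.),(-13,13)),("side-",99.7,np.arange(-24,-13,1.),range(-38,38,4)),("side+",99.7,np.arange(13,24,1.),range(-38,38,4))):
    v=line(a,s,ks);print(nm,[(int(x),int(y.max()),round(float(y[0]-y[2]),1)) for x,y in zip(s,v)])
E
```

```text
end- [(-76, 123, 2.6), (-75, 123, 2.6), (-74, 123, 2.4), (-73, 123, 2.4), (-72, 123, 2.7), (-71, 125, 2.4), (-70, 133, 1.0), (-69, 150, -1.8), (-68, 165, -3.8), (-67, 168, -4.2), (-66, 162, -5.2), (-65, 161, -4.5), (-64, 169, -0.9), (-63, 176, 3.5), (-62, 178, 4.7), (-61, 174, -1.7), (-60, 173, -16.4), (-59, 172, -33.5), (-58, 170, -41.0), (-57, 168, -29.3), (-56, 169, -10.4), (-55, 173, 1.3), (-54, 180, 6.3), (-53, 181, 7.0), (-52, 181, 7.0), (-51, 181, 7.2), (-50, 181, 7.3), (-49, 181, 7.2), (-48, 179, 6.7), (-47, 171, 5.6), (-46, 154, 3.4), (-45, 141, 2.0), (-44, 153, 3.8), (-43, 173, 6.2), (-42, 180, 6.5), (-41, 181, 7.0), (-40, 181, 6.9), (-39, 181, 7.2)]
end+ [(38, 178, 7.1), (39, 177, 7.0), (40, 178, 7.0), (41, 171, 5.9), (42, 150, 3.1), (43, 135, 0.6), (44, 153, 3.4), (45, 172, 6.3), (46, 177, 7.1), (47, 177, 6.9), (48, 177, 7.1), (49, 177, 7.0), (50, 177, 7.0), (51, 177, 7.0), (52, 177, 7.2), (53, 176, 7.1), (54, 176, 6.7), (55, 176, 6.8), (56, 176, 7.0), (57, 176, 6.6), (58, 175, 6.9), (59, 175, 6.9), (60, 175, 6.9), (61, 173, 4.8), (62, 167, -1.5), (63, 163, -6.7), (64, 165, -3.4), (65, 166, -1.5), (66, 158, -0.3), (67, 138, 0.4), (68, 123, 2.0), (69, 123, 3.5), (70, 123, 2.9), (71, 124, 3.4), (72, 124, 3.1), (73, 124, 2.8), (74, 125, 3.1), (75, 124, 2.9)]
side- [(-24, 112, -4.4), (-23, 112, -4.3), (-22, 112, -4.3), (-21, 112, -4.3), (-20, 111, -4.8), (-19, 117, -7.4), (-18, 137, -9.8), (-17, 160, -6.7), (-16, 174, 1.0), (-15, 179, 5.8), (-14, 179, 6.9)]
side+ [(13, 179, 6.8), (14, 179, 6.8), (15, 180, 6.9), (16, 179, 6.8), (17, 177, 5.5), (18, 170, 1.5), (19, 165, -3.6), (20, 168, -5.3), (21, 171, -5.3), (22, 172, -5.3), (23, 172, -5.0)]
```

arm_command(series="21.2 -33.9 0 0 38;21.2 -33.9 0 0 38;21.2 -33.9 0 0 38;21.2 -33.9 0 0 38;21.2 -33.9 0 0 38;21.2 -33.9 0 0 38;21.2 -33.9 0 0 38;21.2 -33.9 0 0 38;21.2 -33.9 0 0 38;21.2 -33.9 0 0 38;21.2 -33.9 0 0 38;21.2 -33.9 0 0 38")

```text
time_s: 23.45
tool_pos: [0.5523, 0.0426, 0.1607]
tool_rot: [-180.0, 0.1, 9.7]
force: [0.6, -0.7, -1.1]
grip_width: 0.074
grasp_force: 0.0
```

arm_command(series="0 0 0 -0.125 38;0 0 0 -0.125 38;0 0 0 -0.125 38;0 0 0 -0.125 38;0 0 0 -0.125 38;0 0 0 -0.125 38;0 0 0 -0.023 38;0 0 0 0 38;0 0 0 0 38;0 0 0 0 38")

```text
time_s: 24.28
tool_pos: [0.5525, 0.0405, 0.1617]
tool_rot: [-180.0, 0.0, 53.8]
force: [-0.6, -0.8, -0.6]
grip_width: 0.0743
grasp_force: 0.0
```

```bash
python3 - <<'E'
from h import *
import pickle
d=look("rd2",(.598,.108));pickle.dump(d,open("rd2.pkl","wb"))
c=(600.5,105.5)
for a in (54,144): print(a,prof(d,c,a,45,.037,(-24,-16,-8,0,8,16,24),.85))
E
```

```text
base {'fit': [597.7, 108.9, 162.3, 162.5, -47.9], 'rect': [597.6, 108.9, 168.8, 168.4, -48.5], 'circ': [597.6, 108.1, 169.8]}
drv {'fit': [599.6, 103.1, 45.0, 46.4, -33.2], 'rect': [600.7, 107.3, 55.9, 55.4, -34.6], 'circ': [604.4, 106.5, 63.2]}
tcp [0.5526 0.0405 0.1619] [-1.7998e+02  2.0000e-02  5.3870e+01] t 24.3333
54 [(-24, -26.8, 28.0, 170), (-16, -27.0, 33.5, 178), (-8, -27.2, 37.2, 177), (0, -27.5, 16.2, 178), (8, -27.5, 39.0, 179), (16, -28.2, 37.2, 178), (24, -32.0, 26.2, 168)]
144 [(-24, -0.2, 0.0, 165), (-16, -28.8, 40.0, 170), (-8, -28.5, 41.8, 178), (0, -28.8, 42.5, 178), (8, -29.0, 41.2, 178), (16, -29.2, 28.8, 179), (24, -29.2, 33.0, 179)]
```

```bash
cat >> h.py <<'E'
def blue(d,c,ang,half,z,ks):
    "edges (mm from c along ang) where the bluish white of a housing ends, mean over offsets ks"
    im=d[1].astype(np.float32); t=np.radians(ang);u=np.array([np.cos(t),np.sin(t)]);n=np.array([-u[1],u[0]]); s=np.arange(-half,half+.1,.25); out=[]
    for k in ks:
        P=(np.array(c)+k*n+s[:,None]*u)/1000;q=proj(d[0],d[2],d[3],np.c_[P,np.full(len(P),z)]).astype(np.float32)
        v=cv2.remap(im,q[:,:1],q[:,1:],cv2.INTER_LINEAR).reshape(-1,3); g=(v[:,0]-v[:,2]>2)&(v.max(1)>.85*np.percentile(v.max(1),80))
        out.append((k,float(s[g].min()),float(s[g].max())))
    return out
E
python3 - <<'E'
from h import *
import pickle
d=pickle.load(open("rd2.pkl","rb"));c=(600.5,105.5)
for a in (55.4,145.4): print(a,blue(d,c,a,34,.037,(-22,-18,-14,-10,-6,-2,2,6,10,14,18,22)))
E
```

```text
55.4 [(-22, -25.75, 26.0), (-18, -25.5, 25.5), (-14, -25.75, 25.75), (-10, -25.5, 25.75), (-6, -25.75, 33.5), (-2, -25.5, 30.75), (2, -25.75, 28.75), (6, -26.0, 26.0), (10, -25.75, 25.5), (14, -25.75, 25.5), (18, -25.75, 25.75), (22, -25.75, 26.0)]
145.4 [(-22, -27.0, 24.75), (-18, -27.0, 24.75), (-14, -27.0, 24.5), (-10, -27.0, 17.5), (-6, -21.25, 17.75), (-2, -22.0, 17.0), (2, -21.25, 17.25), (6, -21.25, 17.25), (10, -22.5, 17.25), (14, -27.25, 24.5), (18, -27.25, 24.75), (22, -27.25, 24.0)]
```

arm_command(series="0 0 0 -0.027 38;40.3 1.9 0 0 38;40.3 1.8 0 0 38;0 0 35 0 38;0 0 35 0 38;0 0 30 0 38;0 0 20 0 38;0 0 0 0 38;0 0 0 0 38;0 0 0 0 38")

```text
time_s: 25.17
tool_pos: [0.6027, 0.1052, 0.0439]
tool_rot: [179.9, -0.1, 55.5]
force: [-0.0, 0.4, 0.8]
grip_width: 0.0739
grasp_force: 0.0
```

arm_command(series="-0.6 -0.4 18 0 38;0 0 18 0 38;0 0 12 0 38;0 0 7 0 38;0 0 4 0 38;0 0 0 0 38;0 0 0 0 38;0 0 0 0 38")

```text
time_s: 25.83
tool_pos: [0.6017, 0.1048, -0.0157]
tool_rot: [179.9, -0.1, 55.5]
force: [-0.0, 0.3, 0.4]
grip_width: 0.074
grasp_force: 0.0
```

arm_command(series="0 0 0 0 255;0 0 0 0 255;0 0 0 0 255;0 0 0 0 255;0 0 0 0 255;0 0 0 0 255;0 0 0 0 255")

```text
time_s: 26.42
tool_pos: [0.6012, 0.1044, -0.0164]
tool_rot: [179.9, -0.0, 55.5]
force: [1.4, -0.8, 1.5]
grip_width: 0.0561
grasp_force: 20.0
```

arm_command(series="0 0 -20 0 255;0 0 -35 0 255;0 0 -35 0 255;0 0 -30 0 255;0 0 0 -0.125 255;0 0 0 -0.125 255;0 0 0 -0.125 255;0 0 0 -0.125 255;0 0 0 -0.125 255;0 0 0 -0.125 255;0 0 0 -0.037 255;36.5 -9.9 0 0 255;36.5 -9.9 0 0 255;36.5 -9.9 0 0 255;36.5 -9.9 0 0 255;36.5 -9.9 0 0 255;36.5 -9.9 0 0 255;36.5 -9.9 0 0 255;36.3 -9.9 0 0 255")

```text
time_s: 28.0
tool_pos: [0.4674, 0.3779, 0.1025]
tool_rot: [-179.9, 0.0, 100.6]
force: [1.3, 0.6, -1.2]
grip_width: 0.0557
grasp_force: 20.0
```

arm_command(series="0 0 15 0 255;0 0 20 0 255;0 0 15 0 255;0 0 0 0 255;0 0 0 0 255;0 0 0 0 255")

```text
time_s: 28.5
tool_pos: [0.4695, 0.377, 0.0538]
tool_rot: [180.0, -0.0, 100.6]
force: [0.8, 0.0, -1.2]
grip_width: 0.056
grasp_force: 20.0
```

arm_command(series="-0.4 0 18 0 255;0 0 18 0 255;0 0 15 0 255;0 0 10 0 255;0 0 5 0 255;0 0 0 0 255;0 0 0 0 255;0 0 0 0 255")

```text
time_s: 29.17
tool_pos: [0.4701, 0.3772, -0.0115]
tool_rot: [179.9, -0.1, 100.6]
force: [-0.3, 0.1, -1.8]
grip_width: 0.0561
grasp_force: 20.0
```

arm_command(series="0 0 1.5 0 255;0 0 1 0 255;0 0 0.7 0 255;0 0 0 0 255;0 0 0 0 255")

```text
time_s: 29.58
tool_pos: [0.4693, 0.3764, -0.016]
tool_rot: [180.0, 0.0, 100.6]
force: [0.7, 0.3, -2.1]
grip_width: 0.0561
grasp_force: 20.0
```

arm_command(series="0 0 0.6 0 255;0 0 0 0 255;0 0 0.5 0 255;0 0 0 0 255;0 0 0 0 255")

```text
time_s: 30.0
tool_pos: [0.4694, 0.3766, -0.0165]
tool_rot: [180.0, 0.0, 100.6]
force: [-2.5, -1.6, 5.9]
grip_width: 0.0557
grasp_force: 20.0
```

arm_command(series="0 0 0 0 38;0 0 0 0 38;0 0 0 0 38;0 0 0 0 38;0 0 0 0 38;0 0 -5 0 38;0 0 -20 0 38;0 0 -35 0 38;0 0 -40 0 38;-40 0 -10 0 38;-40 0 0 0 38;0 0 -40 0 38;0 0 -40 0 38;0 0 -40 0 38;0 0 0 0 38;0 0 0 0 38;0 0 0 0 38")

```text
time_s: 31.42
tool_pos: [0.4838, 0.2977, 0.2128]
tool_rot: [180.0, 0.0, 100.6]
force: [-0.9, -0.1, -0.5]
grip_width: 0.0744
grasp_force: 0.0
```

```bash
python3 - <<'E'
from h import *
d=look("sq3",(.47,.377),zd=None)
c=(469.6,377.1)
for a in (10.6,100.6): print(a,blue(d,c,a,34,.037,(-22,-18,-14,-8,0,8,14,18,22)))
E
```

```text
base {'fit': [469.5, 377.3, 159.4, 158.9, -79.3], 'rect': [470.0, 374.2, 166.1, 160.3, -79.4], 'circ': [469.5, 378.7, 209.3]}
tcp [0.4833 0.2974 0.2118] [-1.7990e+02  5.0000e-02  1.0062e+02] t 31.4667
10.6 [(-22, -27.0, 24.0), (-18, -26.75, 24.25), (-14, -26.75, 24.25), (-8, -20.25, 18.0), (0, -20.5, 18.0), (8, -20.25, 18.5), (14, -26.75, 24.0), (18, -27.0, 24.0), (22, -26.75, 24.0)]
100.6 [(-22, -25.0, 26.75), (-18, -25.25, 26.75), (-14, -25.25, 26.75), (-8, -25.0, 27.0), (0, -25.0, 26.75), (8, -25.0, 27.25), (14, -25.25, 26.75), (18, -25.0, 27.0), (22, -25.0, 27.25)]
```

arm_command(series="-39 1 4 0 0;-39 1 4 0 0;-39 1 4 0 0;-39 1 4 0 0;-39 1 4 0 0;-39 1 4 0 0;-39 1 4 0 0;-39 1 4 0 0;-39 1 4 0 0;-39 1 4 0 0;-39 1 4 0 0;-39 1 4 0 0;-30 0.5 2 0 0;0 0 0 0 0;0 0 0 0 0;0 0 0 0 0")

```text
time_s: 32.8
tool_pos: [0.5871, -0.188, 0.1611]
tool_rot: [-179.9, -0.1, 100.6]
force: [0.2, 0.0, 0.2]
grip_width: 0.087
grasp_force: 0.0
```

```bash
python3 - <<'E'
from h import *
d=look("mat",(.572,-.11),zd=.033,zb=None)
for a in (10.6,100.6,55.6,145.6): print(a,blue(d,(572.4,-109.9),a,36,.033,(-3,0,3)))
E
```

```text
drv {'fit': [571.4, -111.7, 53.3, 53.1, -78.4], 'rect': [571.4, -111.5, 55.8, 55.3, -79.3], 'circ': [571.6, -111.6, 56.3]}
tcp [ 0.5874 -0.1873  0.1617] [-1.7990e+02 -1.1000e-01  1.0072e+02] t 32.85
10.6 [(-3, -29.5, 27.0), (0, -29.5, 27.0), (3, -29.25, 26.75)]
100.6 [(-3, -30.0, 26.5), (0, -30.0, 26.5), (3, -30.0, 26.5)]
55.6 [(-3, -30.25, 26.25), (0, -30.5, 26.5), (3, -30.0, 26.0)]
145.6 [(-3, -28.0, 27.5), (0, -28.75, 28.0), (3, -28.75, 28.0)]
```

arm_command(series="38.7 -0.4 0 0 0;38.7 -0.4 0 0 0;0 0 35 0 0;0 0 35 0 0;0 0 30 0 0;0 0 20 0 0;0 0 0 0 0;0 0 0 0 0;0 0 0 0 0")

```text
time_s: 33.6
tool_pos: [0.5741, -0.1125, 0.0446]
tool_rot: [179.9, 0.0, 100.7]
force: [-0.7, -0.5, 0.8]
grip_width: 0.0867
grasp_force: 0.0
```

arm_command(series="1 -1 18 0 0;0 0 18 0 0;0 0 14 0 0;0 0 8 0 0;0 0 4.5 0 0;0 0 0 0 0;0 0 0 0 0;0 0 0 0 0")

```text
time_s: 34.27
tool_pos: [0.5728, -0.1128, -0.0182]
tool_rot: [179.9, 0.0, 100.6]
force: [-0.1, 0.6, 0.4]
grip_width: 0.0869
grasp_force: 0.0
```

arm_command(series="0 0 0 0 255;0 0 0 0 255;0 0 0 0 255;0 0 0 0 255;0 0 0 0 255;0 0 0 0 255;0 0 0 0 255;0 0 0 0 255")

```text
time_s: 34.93
tool_pos: [0.5719, -0.1126, -0.0195]
tool_rot: [180.0, 0.0, 100.6]
force: [0.2, 0.4, 0.8]
grip_width: 0.0595
grasp_force: 20.0
```

arm_command(series="0 0 -20 0 255;0 0 -35 0 255;0 0 -35 0 255;0 0 -30 0 255;35.2 11.15 0 0 255;35.2 11.15 0 0 255;35.2 11.15 0 0 255;35.2 11.15 0 0 255;35.2 11.15 0 0 255;35.2 11.15 0 0 255;0 0 15 0 255;0 0 20 0 255;0 0 15 0 255;0 0 0 0 255;0 0 0 0 255;0 0 0 0 255")

```text
time_s: 36.27
tool_pos: [0.5991, 0.1072, 0.0511]
tool_rot: [180.0, 0.0, 100.6]
force: [-0.1, 0.5, -1.4]
grip_width: 0.0597
grasp_force: 20.0
```

Right on target; lowering.

arm_command(series="0 0 18 0 255;0 0 18 0 255;0 0 14 0 255;0 0 8 0 255;0 0 4 0 255;0 0 0 0 255;0 0 0 0 255;0 0 0 0 255")

```text
time_s: 36.93
tool_pos: [0.5997, 0.1075, -0.0103]
tool_rot: [179.9, 0.0, 100.6]
force: [0.3, 1.0, -0.7]
grip_width: 0.0596
grasp_force: 20.0
```

arm_command(series="0 0 1 0 255;0 0 0.8 0 255;0 0 0.7 0 255;0 0 0 0 255;0 0 0 0 255")

```text
time_s: 37.35
tool_pos: [0.5986, 0.1073, -0.0141]
tool_rot: [-180.0, 0.0, 100.6]
force: [0.7, -0.2, -1.0]
grip_width: 0.0594
grasp_force: 20.0
```

arm_command(series="0 0 0.8 0 255;0 0 0 0 255;0 0 0.6 0 255;0 0 0 0 255;0 0 0 0 255")

```text
time_s: 37.77
tool_pos: [0.5987, 0.1073, -0.0155]
tool_rot: [180.0, 0.0, 100.6]
force: [0.5, -0.6, -1.2]
grip_width: 0.0598
grasp_force: 20.0
```

arm_command(series="0 0 0.5 0 255;0 0 0 0 255;0 0 0 0 255")

```text
time_s: 38.02
tool_pos: [0.5987, 0.1072, -0.0155]
tool_rot: [180.0, 0.0, 100.6]
force: [-1.5, -0.3, 4.0]
grip_width: 0.0601
grasp_force: 20.0
```

arm_command(series="0 0 0 0 30;0 0 0 0 30;0 0 0 0 30;0 0 0 0 30;0 0 -5 0 30;0 0 -20 0 30;0 0 -35 0 30;0 0 -40 0 30;-40 0 -10 0 30;-40 0 0 0 30;0 0 -40 0 30;0 0 -40 0 30;0 0 -40 0 30;0 0 0 0 30;0 0 0 0 30;0 0 0 0 30")

```text
time_s: 39.35
tool_pos: [0.6131, 0.0286, 0.2139]
tool_rot: [180.0, 0.0, 100.6]
force: [0.4, 0.4, -1.1]
grip_width: 0.0768
grasp_force: 0.0
```

```bash
python3 - <<'E'
from h import *
d=look("rd3",(.5976,.1083))
for a in (10.6,100.6,55.6,145.6): print(a,blue(d,(597.6,108.3),a,36,.037,(-3,0,3)))
a=cv2.resize(cams.read_camera("scene")[70:310,120:460],(544,384)); b=cv2.resize(d[1][20:212,190:318],(256,384))
cv2.imwrite("pics/f1.png",np.hstack([a,b]))
E
```

```text
base {'fit': [597.8, 108.8, 161.0, 161.0, -34.7], 'rect': [597.7, 108.7, 169.0, 168.5, -35.5], 'circ': [597.4, 108.1, 169.7]}
drv {'fit': [598.0, 107.9, 55.1, 52.8, -7.6], 'rect': [597.7, 108.2, 57.6, 56.3, -8.9], 'circ': [597.8, 108.7, 58.3]}
tcp [0.6125 0.0286 0.2127] [-1.7988e+02 -1.0000e-02  1.0061e+02] t 39.4
10.6 [(-3, -28.75, 28.75), (0, -28.5, 28.5), (3, -28.75, 29.25)]
100.6 [(-3, -28.75, 27.5), (0, -28.75, 27.5), (3, -29.0, 27.5)]
55.6 [(-3, -28.5, 27.75), (0, -28.75, 27.75), (3, -28.75, 18.75)]
145.6 [(-3, -28.25, 32.75), (0, -28.5, 27.75), (3, -28.5, 28.0)]
```

View pics/f1.png

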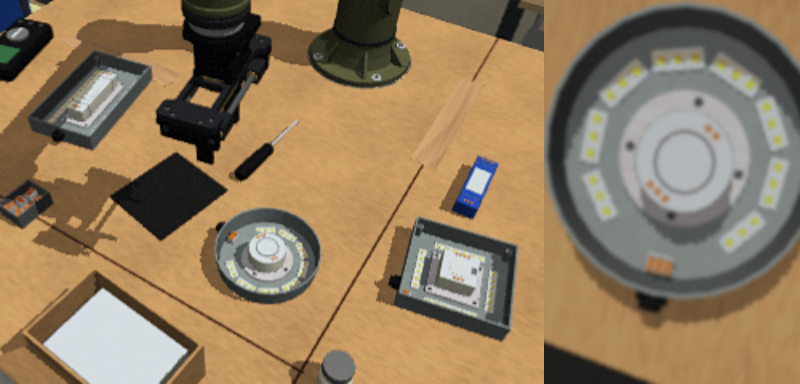

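The picture shows all three drivers on their own plates: long (92,98), round (267,248) and square (458,270). The measured offsets are about 1 mm for the long driver, 0.5 mm for the round and 1.6 mm for the square. The mat is empty, the screwdriver, bin and jar look untouched, and the gripper is clear. I'm handing in.

```bash
python3 -c "
from cell import env
print(env.sign_off())"
```

```text
the job is handed in; nothing more can be done
None
```

The job is handed in: the round, square and long drivers each lie flat and lined up in their own bases, within about 2 mm of centre by the camera, the round one parked on the mat on the way and the bystanders left alone.

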